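# Set the blank line selector by clicks and start it

### The arm

A 6-joint arm with a two-finger parallel gripper is mounted at the origin on the work surface. World frame = base frame: x ahead of the robot, y to its left, z up, the work surface at z = 0. Lengths are in mm, angles in rad, forces in N, time in s.
With the tool pointing down it reaches from about 350 to 975 mm from the base axis. Payload 7.1 kg.
Tool frame: the origin (TCP) lies between the finger pads; the fingertips stand 8 mm ahead of it and the grasp point (between the pads) lies 11 mm behind it; x points along the fingers, y is the direction in which the jaws open and shut, and the axes are right-handed (so a half turn about x gives the same grasp; the last joint's range is limited). The gripper opens to 88 mm and grips with 3 to 60 N. Pads are 20 mm wide; open, the fingers measure 115 mm over their backs; the gripper's body (75 mm by 178 mm) begins 61 mm behind the grasp point.
Start: joints at [1.209, 0.423, 1.63, -0, 1.089, -0.019], TCP at [210.046, 588.63, 230.675] pointing down, gripper open.
Joint ranges: [-3, 3], [-0.9, 2.11], [0.09, 2.58], [-1.31, 4.45], [0.11, 2.69], [-2.54, 2.54]. Speed limits (rad/s): [2.39, 2.39, 3.01, 3.14, 3.14, 3.14].

### API

Orientations are given as a rotation vector (axis times angle).
In Python, from workcell import ctrl gives the robot as it stands.
- The arm moves only by the tool apply_moves, never from a script. Its argument "increments" is a list of rows, each an object with "gripper": the opening in per cent of the stroke, from 0 (shut) to 100 (fully open); "delta_pos": the shift along the tool's x, y, z in cm, a list of three; "dr": the turn, a rotation vector about the tool's x, y, z in rad, a list of three. In form: [{"gripper": gripper, "delta_pos": [dx, dy, dz], "dr": [ax, ay, az]}, ...]. A call has exactly 5 rows; each row shifts and turns the commanded pose from where the row before left it, along the tool's axes as they then stand; what a row does not reach is not made up. A row lasts 1/12 s, in which the tool goes at most 41.7 mm and 7.16 degrees, less where a joint would pass 70% of its speed; a pose out of reach is approached as far as the arm can. A call with a gripper value outside its range is refused whole. The fingers move at their own pace and stop on an object; the grip force is fixed at half the most. Time passes only in rows, so rows that do not move let the fingers close, or fill a call up. It gives the time, the measured TCP pose, the force and the opening at its end, in the units of the state.
- ctrl.get_obs(): the state, without advancing time (a new reading comes with each control period).
- ctrl.get_image(name): name is "scene" or "top" or "wrist"; returns a dict with "img" (400x640x3 uint8, red, green, blue), "range_z" (400x640 float32, mm along the optical axis (not along the pixel's ray), 0 where there is no reading), "mtx" (3x3 intrinsics, pixels), "rvec" (rotation vector, rad) and "tvec" (3), from world to camera coordinates, as OpenCV has them. Camera axes: x right, y down, z forward; pixel columns grow to the right and rows downward; lengths in mm; the calibration is good to about 2 mm. The wrist camera is an equidistant fisheye: a pixel r from the principal point sees the ray r / f radians off the axis. A picture is of the moment at which its call begins.
- ctrl.close_job(): hands the job in, once; it reports no verdict.
The state is a dict: "t": time; "qpos": joint angles; "qvel": joint speeds; "joint_torque": joint torques, N m; "ee_pos": TCP position; "orientation": TCP orientation; "ft_force": force on the tool from outside, world axes, zero at the start; "moment": the same for the moment, N m; "width": finger opening in mm.
Only numpy, scipy, OpenCV 4.12 (cv2) and the standard library are available. Lean on these libraries where they do the work, as an engineer would, in place of code of your own. Each camera call takes 0.05 s, during which the arm holds its last target. There are 200 camera calls.

### The job

On the sloping front of the blue and white console, turn the unmarked black lever fully anticlockwise until it rests at its end stop, then turn it clockwise exactly three clicks from the stop and leave it in that click. Only then press the green button fully in and let it come out again. Leave the bottles and the tub where they stand.

Things in the scene. Friction and masses are not known exactly. Their poses are not given: they have to be found in the camera images.
- console: Fixed console 245 mm deep (x), 300 wide (y), 125 high. Origin on the table, 120 mm behind its front face; x to its back, z up; the front (-x) faces the robot at yaw 0. Above a 55 mm high front a white panel rises backwards for 170 mm, sloped 25 degrees from level; behind it a flat blue top with six 31 mm hose stubs. The panel carries a black lever (+y) and green button (-y side), 150 mm apart.
- selector (a joint): Angle of the black lever, rad; grows clockwise seen from in front of the panel. 0 = first detent, at the anticlockwise end stop (hard stop -0.03). Detents (clicks) every 0.45 rad: 0, 0.45, 0.90, 1.35, 1.80, 2.25 (hard stop 2.28); the third click is 1.35. Let go, it snaps into the nearest detent; leaving one takes about 0.2 N m. It starts in detent 2, 3 or 4.
- selector_grip (a point): Where to grip the lever: on its turning axis, 40 mm above the panel. Black bar, 90 x 16 mm, flat sides from 14 to 58 mm above the panel, on a grey disc of 52 mm diameter, 14 mm high. Turns with it: z along the axis out of the panel, x along the bar to its long end (60 mm from the axis; the other end 30 mm), y across its 16 mm. At 1.125 rad the long end points straight up the slope.
- lever_end (a point): Middle of the long end of the black bar, 60 mm from the turning axis and 40 mm above the panel.
- start (a joint): Travel of the green button, m: 0 out, 0.008 fully in. A spring returns it; fully in takes about 6 N, 1.8 N to begin.
- start_top (a point): Centre of the round green button's top (38 mm diameter, in a black ring of 54 mm), 24 mm above the panel. z points out of the panel; pressing moves the button along -z by up to 8 mm.
- amber_mid (a point): Bystander: loose amber bottle with blue cap, 80 mm diameter, 170 mm high. The point lies half-way up on its axis.
- clear_mid (a point): Bystander: loose clear bottle with red cap, 72 mm diameter, 160 mm high. The point lies half-way up on its axis.
- tub_mid (a point): Bystander: loose open yellow tub, about 100 mm diameter, 100 mm high. The point lies half-way up on its axis.
Not all that is in view belongs to the job. What is shaped like the part that bears tub_mid but red is not meant.

How it is judged:
By the outcome, as a careful person would: the job done as asked, in the order asked, and still so for the second after the job is handed in, with the robot touching nothing.
It also fails if it takes over 61 s, if anything falls off the work surface, if the arm or the gripper's body presses on something with over 40 N, if the wrist force passes 120 N, or if a joint passes its speed limit or range.

## Working session

There is one attempt and no reset: what is moved stays moved. The work goes in short steps, Python scripts to look and compute and a tool call to move; the robot and the scene stay as the last step left them, time stands still between calls to the robot, and variables do not carry over. Pictures are saved under pics/ and viewed, about 8 in all and at most 12, crops included, and the job is handed in when it is done.

Besides the shell and the picture viewer there is one more tool, called after ">>>" by a JSON object that holds its "fn" and its "kwargs". apply_moves: Moves the arm, as the interface text tells. Its arguments: {"type":"object","properties":{"increments":{"type":"array","items":{"type":"object","properties":{"gripper":{"type":"number"},"delta_pos":{"type":"array","items":{"type":"number"}},"dr":{"type":"array","items":{"type":"number"}}}}}},"required":["increments"]}

```bash
ls; mkdir -p pics
cat > h.py <<'E'
import numpy as np, cv2
from scipy.spatial.transform import Rotation as R
from workcell import ctrl
def cloud(d):
    z=d["range_z"]; K=d["mtx"]; v,u=np.mgrid[:z.shape[0],:z.shape[1]]
    P=np.stack([(u-K[0,2])/K[0,0]*z,(v-K[1,2])/K[1,1]*z,z],-1)
    M=R.from_rotvec(np.ravel(d["rvec"])).as_matrix()
    return (P-np.ravel(d["tvec"]))@M
def save(n,im): cv2.imwrite(f"pics/{n}.png",im[...,::-1])
E
python3 - <<'E'
from h import *
for n in("scene","top"):
    d=ctrl.get_image(n); np.savez(n,**d); save(n,d["img"]); print(n,d["mtx"].round(1).tolist(),d["rvec"],d["tvec"])
print(ctrl.get_obs())
E
```

```text
pics
scene [[431.6, 0.0, 326.7], [0.0, 431.6, 198.8], [0.0, 0.0, 1.0]] [ 1.08938177  2.29519259 -1.06339935] [ 324.23184211 -178.22458101 1678.63469254]
top [[362.0, 0.0, 318.8], [0.0, 362.0, 196.3], [0.0, 0.0, 1.0]] [ 2.11961518 -2.18257016  0.11456894] [  34.23897523  543.57934924 1034.39524703]
{'t': 0.1, 'qpos': array([ 1.20902535e+00,  4.23762844e-01,  1.63054804e+00,  2.70161053e-05,
        1.08860558e+00, -1.90011449e-02]), 'qvel': array([ 0.00094265, -0.00114536, -0.00150603,  0.00049865,  0.00107056,
       -0.00056292]), 'joint_torque': array([ 8.02934373e-04, -5.45618248e+01, -2.74326414e+01,  6.44982141e-02,
        1.87488244e-02,  9.12219804e-06]), 'ee_pos': array([209.8682457 , 588.22461554, 230.00615676]), 'orientation': array([ 0.26797084,  1.55428254, -0.27001386]), 'ft_force': array([-1.2320498 ,  0.00270532, -0.27645029]), 'moment': array([-0.00501479,  0.00054361, -0.05501111]), 'width': 87.19663731222553}
```

View pics/scene.png

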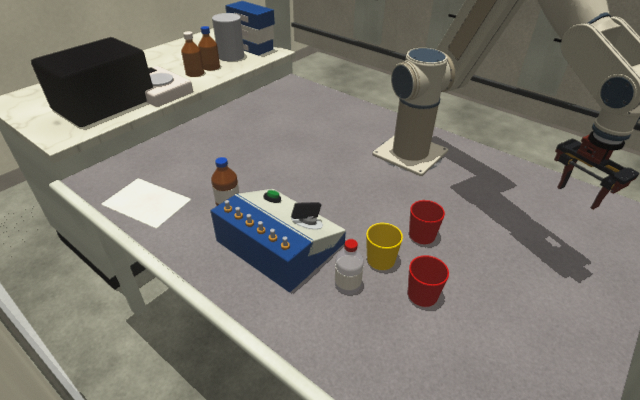

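View pics/top.png

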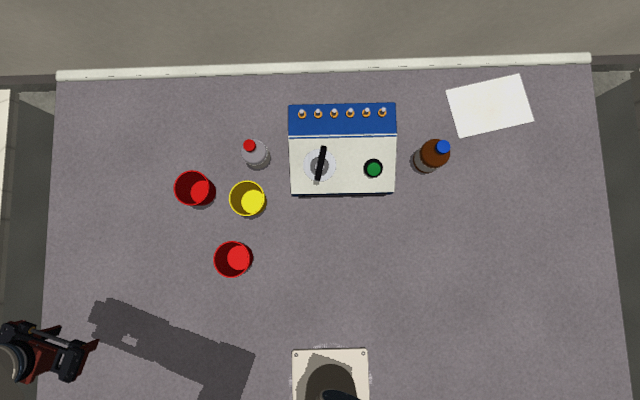

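The top view shows a single console (u 289–396, v 103–195). Its black lever is at about (320,165), the green button at (373,168), the amber bottle at (435,153), the clear bottle at (255,153) and the yellow tub at (247,198). The two red tubs, at (193,188) and (232,260), are not part of the job.

```bash
cat > m.py <<'E'
from h import *
for n in("top","scene"):
    d=dict(np.load(n+".npz")); P=cloud(d); im=d["img"].astype(int); hsv=cv2.cvtColor(d["img"],cv2.COLOR_RGB2HSV).astype(int)
    u0,u1,v0,v1=(285,400,98,200) if n=="top" else (205,350,180,290)
    sl=(slice(v0,v1),slice(u0,u1)); Q=P[sl].reshape(-1,3); H=hsv[sl].reshape(-1,3); ok=d["range_z"][sl].ravel()>0
    def rep(nm,m):
        q=Q[m&ok]; print(n,nm,len(q),"med",np.median(q,0).round(1),"min",np.percentile(q,3,axis=0).round(1),"max",np.percentile(q,97,axis=0).round(1)); return q
    tab=P[d["range_z"]>0]; 
    blue=rep("blue",(H[:,0]>100)&(H[:,0]<125)&(H[:,1]>150)&(Q[:,2]>30))
    top=blue[np.abs(blue[:,2]-125)<8]; print(" top", np.median(top[:,2]), cv2.minAreaRect(top[:,:2].astype(np.float32)))
    w=rep("white",(H[:,1]<60)&(H[:,2]>150)&(Q[:,2]>50)&(Q[:,2]<130))
    for i in range(5):
        c=np.median(w,0) if i==0 else w.mean(0); nrm=np.linalg.svd(w-w.mean(0),full_matrices=False)[2][2]; nrm*=np.sign(nrm[2]); e=(w-w.mean(0))@nrm; w=w[np.abs(e)<max(2.5,1.5*e.std())]
    c=w.mean(0); print(" plane",nrm.round(4),"tilt",np.degrees(np.arccos(nrm[2])).round(2),"yaw",np.degrees(np.arctan2(-nrm[1],-nrm[0])).round(2),c.round(1),len(w),e.std().round(2))
    print(" rect",cv2.minAreaRect(w[:,:2].astype(np.float32)))
    up=np.array([0,0,1])-nrm*nrm[2]; up/=np.linalg.norm(up); right=np.cross(up,nrm)
    g=rep("green",(H[:,0]>45)&(H[:,0]<85)&(H[:,1]>100)); print(" green height",np.median((g-c)@nrm).round(1))
    h=(Q-c)@nrm
    k=rep("lever",(h>45)&(h<65)&(H[:,2]<90)&(np.linalg.norm(Q-np.median(g,0),axis=1)<260)&(Q[:,2]<175)&(Q[:,1]>np.median(g,0)[1]+60))
    s=np.stack([(k-c)@right,(k-c)@up],1); print(" lever rect (right,up)",cv2.minAreaRect(s.astype(np.float32)), "heights",np.percentile((k-c)@nrm,[5,50,95]).round(1))
    gs=np.array([(g-c)@right,(g-c)@up]); print(" green ru",gs.mean(1).round(1))
    dk=rep("disc",(h>9)&(h<19)&(H[:,1]<60)&(H[:,2]>110)&(Q[:,1]>np.median(g,0)[1]+60)); s=np.stack([(dk-c)@right,(dk-c)@up],1)
    if len(dk): print(" disc",cv2.minEnclosingCircle(s.astype(np.float32)))
    np.savez("fit_"+n,c=c,n=nrm,up=up,right=right)
d=dict(np.load("top.npz")); save("crop",cv2.resize(d["img"][95:205,280:405],None,fx=5,fy=5,interpolation=cv2.INTER_CUBIC))
E
python3 m.py
```

```text
top blue 2897 med [739.8 -52.8 125.2] min [ 696.4 -192.1  121.3] max [788.6  87.4 128.6]
 top 125.23143763311849 ((743.8935546875, -53.22125244140625), (294.60650634765625, 97.2332763671875), 89.53927612304688)
top white 5258 med [630.2 -53.3  94.1] min [ 554.3 -191.8   58.1] max [695.7  90.7 124.5]
 plane [-4.217e-01  7.000e-04  9.067e-01] tilt 24.94 yaw -0.09 [626.3 -52.9  92. ] 4227 1.26
 rect ((626.246826171875, -50.56785583496094), (298.5931091308594, 152.9340057373047), 89.58770751953125)
top green 170 med [ 608.1 -134.6  108.4] min [ 591.7 -155.5   94.2] max [ 625.1 -117.9  115.8]
 green height 23.7
top lever 197 med [616.8  11.2 150.3] min [578.8  -3.  133.5] max [654.6  25.3 166.8]
 lever rect (right,up) ((-64.2801513671875, 14.789234161376953), (88.45674896240234, 15.934381484985352), 76.52787780761719) heights [53.7 57.4 59.9]
 green ru [ 82.9 -10.1]
top disc 13 med [618.4  25.7 103.2] min [607.1  -9.5  96.6] max [626.9  39.7 110.6]
 disc ((-67.64820098876953, -1.0083447694778442), 25.408458709716797)
scene blue 1943 med [754.6 -27.2 126. ] min [ 711.5 -188.   122.5] max [
[... 265 characters left out ...]
075] tilt 24.84 yaw -0.49 [647.5 -35.7 100.9] 1619 0.96
 rect ((631.5917358398438, 3.1388092041015625), (412.75872802734375, 154.7824249267578), 89.78864288330078)
scene green 70 med [ 620.5 -130.4  110. ] min [ 601.9 -144.3  101.1] max [ 630.1 -120.1  117.1]
 green height 21.0
scene lever 152 med [628.1  12.9 149.8] min [587.   -1.6 129.4] max [662.2  24.5 166.2]
 lever rect (right,up) ((-46.99628448486328, -2.9077987670898438), (88.41017150878906, 16.817615509033203), 77.56193542480469) heights [45.9 53.8 58.3]
 green ru [ 95.5 -22.3]
scene disc 137 med [404.9 -17.2   3. ] min [387.3 -67.9  -2.1] max [690.4 201.4 137. ]
 disc ((-105.27873229980469, -114.65562438964844), 214.24720764160156)
```

View pics/crop.png

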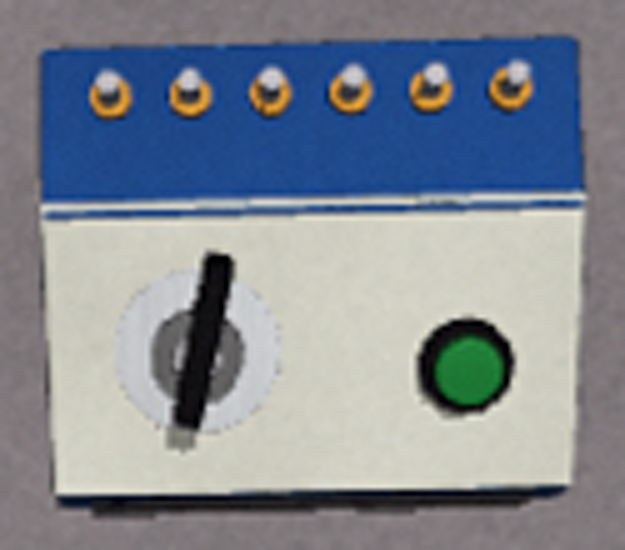

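The crop shows the lever's long end pointing up the slope and to the right, about 13.5° clockwise of straight up, which is the 1.35 detent. The green button sits in its black ring at the right. Next I'll work out the target poses and the tool's roll convention.

```bash
cat > plan.py <<'E'
from h import *
for n,cen,ang,g in(("top",(-64.28,14.79),76.53,(82.9,-10.1)),("scene",(-47.0,-2.91),77.56,(95.5,-22.3))):
    f=np.load("fit_"+n+".npz"); a=np.radians(ang); ax=np.array(cen)-15*np.array([np.cos(a),np.sin(a)])
    print(n,"axis pt on panel",(f["c"]+ax[0]*f["right"]+ax[1]*f["up"]).round(1),"grip",(f["c"]+ax[0]*f["right"]+ax[1]*f["up"]+40*f["n"]).round(1),"green top",(f["c"]+g[0]*f["right"]+g[1]*f["up"]+24*f["n"]).round(1),"sel",1.125+np.pi/2-a)
o=ctrl.get_obs(); M=R.from_rotvec(o["orientation"]).as_matrix(); print(M.round(3))
d=dict(np.load("top.npz")); P=cloud(d); hsv=cv2.cvtColor(d["img"],cv2.COLOR_RGB2HSV)
for nm,(u0,u1,v0,v1) in dict(amber=(412,455,135,175),clear=(240,272,135,172),tub=(227,270,178,218)).items():
    q=P[v0:v1,u0:u1].reshape(-1,3); q=q[(q[:,2]>15)&(q[:,2]<200)]; print(nm,q.min(0).round(),q.max(0).round())
E
python3 plan.py
```

```text
top axis pt on panel [626.5  14.9  92.1] grip [609.7  14.9 128.4] green top [ 606.8 -135.7  109.5] sel 1.3600958502436362
scene axis pt on panel [632.   14.7  93.6] grip [615.2  14.8 129.9] green top [ 616.4 -130.9  113.4] sel 1.3421189589480946
[[-0.     0.336  0.942]
 [-0.001  0.942 -0.336]
 [-1.    -0.001 -0.   ]]
amber [ 608. -347.   17.] [ 687. -268.  174.]
clear [635. 164.  16.] [704. 234. 164.]
tub [490. 171.  15.] [586. 267. 105.]
```

```bash
cat > mv.py <<'E'
from h import *
G=np.array([612.4,14.9,129.0]); N=np.array([-.4215,.002,.9068]); N/=np.linalg.norm(N)
UP=np.array([0,0,1])-N*N[2]; UP/=np.linalg.norm(UP); RT=np.cross(UP,N)
def rot(sel):           # tool frame gripping the bar: x=-N, z=-bar
    a=sel-1.125; b=np.cos(a)*UP+np.sin(a)*RT; x=-N; z=-b; return np.stack([x,np.cross(z,x),z],1)
def down(h): x=np.array([0,0,-1.]); z=np.array([np.cos(h),np.sin(h),0]); return np.stack([x,np.cross(z,x),z],1)
def plan(p,M,rows,grip=100):
    o=ctrl.get_obs(); p0=o["ee_pos"]; M0=R.from_rotvec(o["orientation"]).as_matrix()
    w=R.from_matrix(M0.T@M).as_rotvec()/rows; print("now",p0.round(1),"dist",np.linalg.norm(p-p0).round(1),"rot/row",w.round(3))
    for i in range(rows):
        Mi=M0@R.from_rotvec(w*i).as_matrix()
        print("[%s]"%", ".join("%.2f"%v for v in Mi.T@(p-p0)/rows/10),end="\n" if i%5==4 else " ")
    print(o["t"],"F",o["ft_force"].round(1),"Mx",o["moment"].round(2),"w",round(o["width"],1),"q",o["qpos"].round(2))
E
python3 -c "
from mv import *
plan(np.array([390,300,310.]),down(-1.85),15)"
```

```text
now [209.9 588.2 230. ] dist 349.2 rot/row [0.1 0.  0. ]
[-0.53, -1.41, 1.78] [-0.53, -1.22, 1.91] [-0.53, -1.02, 2.02] [-0.53, -0.82, 2.11] [-0.53, -0.60, 2.19]
[-0.53, -0.38, 2.23] [-0.53, -0.15, 2.26] [-0.53, 0.08, 2.26] [-0.53, 0.30, 2.25] [-0.53, 0.53, 2.20]
[-0.53, 0.75, 2.14] [-0.53, 0.96, 2.05] [-0.53, 1.16, 1.95] [-0.53, 1.35, 1.82] [-0.53, 1.52, 1.68]
0.1 F [-1.2  0.  -0.3] Mx [-0.01  0.   -0.06] w 87.2 q [ 1.21  0.42  1.63  0.    1.09 -0.02]
```

>>> {"fn": "apply_moves", "kwargs": {"increments": [{"gripper":100,"delta_pos":[-0.53,-1.41,1.78],"dr":[0.1,0,0]},{"gripper":100,"delta_pos":[-0.53,-1.22,1.91],"dr":[0.1,0,0]},{"gripper":100,"delta_pos":[-0.53,-1.02,2.02],"dr":[0.1,0,0]},{"gripper":100,"delta_pos":[-0.53,-0.82,2.11],"dr":[0.1,0,0]},{"gripper":100,"delta_pos":[-0.53,-0.6,2.19],"dr":[0.1,0,0]}]}}

```text
t: 0.52
ee_pos: [270.4, 491.4, 257.0]
orientation: [0.661, 1.468, -0.663]
ft_force: [0.5, -0.8, 1.3]
width: 87.7
```

>>> {"fn": "apply_moves", "kwargs": {"increments": [{"gripper":100,"delta_pos":[-0.53,-0.38,2.23],"dr":[0.1,0,0]},{"gripper":100,"delta_pos":[-0.53,-0.15,2.26],"dr":[0.1,0,0]},{"gripper":100,"delta_pos":[-0.53,0.08,2.26],"dr":[0.1,0,0]},{"gripper":100,"delta_pos":[-0.53,0.3,2.25],"dr":[0.1,0,0]},{"gripper":100,"delta_pos":[-0.53,0.53,2.2],"dr":[0.1,0,0]}]}}

```text
t: 0.93
ee_pos: [330.8, 395.5, 283.6]
orientation: [1.043, 1.307, -1.044]
ft_force: [-0.1, 0.6, -0.4]
width: 87.8
```

>>> {"fn": "apply_moves", "kwargs": {"increments": [{"gripper":100,"delta_pos":[-0.53,0.75,2.14],"dr":[0.1,0,0]},{"gripper":100,"delta_pos":[-0.53,0.96,2.05],"dr":[0.1,0,0]},{"gripper":100,"delta_pos":[-0.53,1.16,1.95],"dr":[0.1,0,0]},{"gripper":100,"delta_pos":[-0.53,1.35,1.82],"dr":[0.1,0,0]},{"gripper":100,"delta_pos":[-0.53,1.52,1.68],"dr":[0.1,0,0]}]}}

```text
t: 1.35
ee_pos: [391.4, 299.9, 310.2]
orientation: [1.41, 1.065, -1.411]
ft_force: [0.3, -0.5, 1.6]
width: 87.9
```

```bash
python3 -c "
from mv import *
plan(G-11*N+110*N,rot(1.35),15)"
```

```text
now [391.4 299.9 310.2] dist 348.7 rot/row [0.1   0.028 0.016]
[0.61, 1.67, 1.50] [0.60, 1.80, 1.34] [0.59, 1.92, 1.17] [0.60, 2.02, 0.99] [0.61, 2.10, 0.80]
[0.62, 2.16, 0.61] [0.64, 2.20, 0.41] [0.67, 2.22, 0.21] [0.70, 2.22, 0.00] [0.74, 2.19, -0.20]
[0.79, 2.15, -0.39] [0.83, 2.09, -0.58] [0.89, 2.01, -0.76] [0.94, 1.91, -0.93] [1.00, 1.79, -1.09]
1.35 F [ 0.3 -0.5  1.6] Mx [-0.08  0.05 -0.01] w 87.9 q [0.63 0.13 1.83 0.   1.18 0.91]
```

>>> {"fn": "apply_moves", "kwargs": {"increments": [{"gripper":100,"delta_pos":[0.61,1.67,1.5],"dr":[0.1,0.028,0.016]},{"gripper":100,"delta_pos":[0.6,1.8,1.34],"dr":[0.1,0.028,0.016]},{"gripper":100,"delta_pos":[0.59,1.92,1.17],"dr":[0.1,0.028,0.016]},{"gripper":100,"delta_pos":[0.6,2.02,0.99],"dr":[0.1,0.028,0.016]},{"gripper":100,"delta_pos":[0.61,2.1,0.8],"dr":[0.1,0.028,0.016]}]}}

```text
t: 1.77
ee_pos: [451.8, 205.3, 279.2]
orientation: [1.909, 0.755, -1.605]
ft_force: [-0.8, -0.0, 0.4]
width: 87.7
```

>>> {"fn": "apply_moves", "kwargs": {"increments": [{"gripper":100,"delta_pos":[0.62,2.16,0.61],"dr":[0.1,0.028,0.016]},{"gripper":100,"delta_pos":[0.64,2.2,0.41],"dr":[0.1,0.028,0.016]},{"gripper":100,"delta_pos":[0.67,2.22,0.21],"dr":[0.1,0.028,0.016]},{"gripper":100,"delta_pos":[0.7,2.22,0.0],"dr":[0.1,0.028,0.016]},{"gripper":100,"delta_pos":[0.74,2.19,-0.2],"dr":[0.1,0.028,0.016]}]}}

```text
t: 2.18
ee_pos: [512.0, 110.6, 248.4]
orientation: [2.385, 0.338, -1.739]
ft_force: [-0.4, -0.2, -0.8]
width: 87.8
```

>>> {"fn": "apply_moves", "kwargs": {"increments": [{"gripper":100,"delta_pos":[0.79,2.15,-0.39],"dr":[0.1,0.028,0.016]},{"gripper":100,"delta_pos":[0.83,2.09,-0.58],"dr":[0.1,0.028,0.016]},{"gripper":100,"delta_pos":[0.89,2.01,-0.76],"dr":[0.1,0.028,0.016]},{"gripper":100,"delta_pos":[0.94,1.91,-0.93],"dr":[0.1,0.028,0.016]},{"gripper":100,"delta_pos":[1.0,1.79,-1.09],"dr":[0.1,0.028,0.016]}]}}

```text
t: 2.6
ee_pos: [571.9, 16.3, 217.2]
orientation: [-2.477, 0.178, 1.574]
ft_force: [0.7, -0.8, 0.8]
width: 87.9
```

```bash
python3 -c "
from mv import *
plan(G-11*N,rot(1.35),5)
d=ctrl.get_image('wrist'); np.savez('wrist',**d); save('wrist',d['img']); print(d['mtx'],d['rvec'],d['tvec'])"
```

```text
now [571.9  16.3 217.2] dist 108.0 rot/row [-0.001 -0.     0.002]
[2.16, 0.04, 0.01] [2.16, 0.04, 0.01] [2.16, 0.04, 0.01] [2.16, 0.03, 0.01] [2.16, 0.03, 0.00]
2.6 F [ 0.7 -0.8  0.8] Mx [0.02 0.31 0.03] w 87.9 q [0.01 0.22 2.05 0.01 0.43 1.8 ]
[[309.70691629   0.         323.73455381]
 [  0.         309.70691629 196.27725344]
 [  0.           0.           1.        ]] [ 1.84574507 -2.3040265   0.09996009] [158.84151705 610.80550927 270.75604399]
```

View pics/wrist.png

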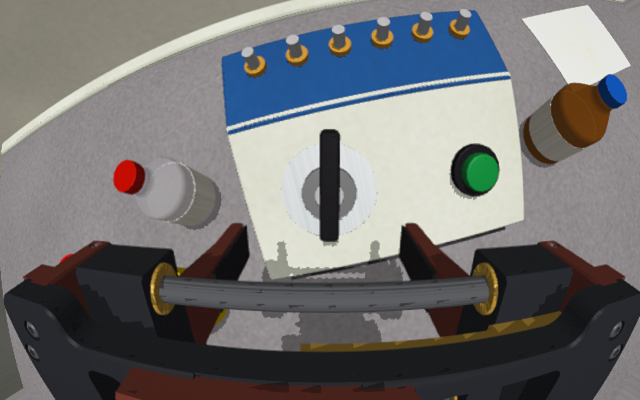

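The wrist picture shows the bar at (330,185), vertical and parallel to the pads, with the button at (480,172). I'll cross-check the axis with this view's depth.

```bash
cat > wr.py <<'E'
from mv import *
def wcloud(d):
    z=d["range_z"]; K=d["mtx"]; v,u=np.mgrid[:z.shape[0],:z.shape[1]]; a=(u-K[0,2])/K[0,0]; b=(v-K[1,2])/K[1,1]; t=np.hypot(a,b)+1e-9
    k=np.tan(t)/t; P=np.stack([a*k*z,b*k*z,z],-1); return (P-np.ravel(d["tvec"]))@R.from_rotvec(np.ravel(d["rvec"])).as_matrix()
def lever(d):
    P=wcloud(d); H=cv2.cvtColor(d["img"],cv2.COLOR_RGB2HSV).astype(int); o=G-40*N
    h=(P-o)@N; r=(P-o)@RT; u=(P-o)@UP
    w=(H[...,1]<60)&(H[...,2]>150)&(abs(h)<12)&(abs(u)<75)&(r>-70)&(r<200)&(np.hypot(r,u)>50); q=P[w]; c=q.mean(0)
    n=np.linalg.svd(q-c,full_matrices=False)[2][2]; n*=np.sign(n[2]); print("panel n",n.round(3),"h at G-foot",(np.dot(c-o,n)).round(1))
    k=(h>48)&(h<64)&(np.hypot(r,u)<75)&(H[...,2]<80); s=np.stack([r[k],u[k]],1).astype(np.float32); (cx,cy),wh,a=cv2.minAreaRect(s); bx=cv2.boxPoints(((cx,cy),wh,a))
    e=bx[1]-bx[0] if np.linalg.norm(bx[1]-bx[0])>np.linalg.norm(bx[2]-bx[1]) else bx[2]-bx[1]; e/=np.linalg.norm(e)
    for sg in(1,-1): print("bar size",np.round(wh,1),"h",np.median(h[k]).round(1),"n",k.sum(),"axis(r,u)",(np.array([cx,cy])-15*sg*e).round(1),"sel",np.round((1.125+np.arctan2(sg*e[0],sg*e[1]))%(2*np.pi),3))
    g=(H[...,0]>45)&(H[...,0]<85)&(H[...,1]>100)&(h>5)&(h<40); q=P[g]; print("green",np.median(q,0).round(1),"h",np.median(h[g]).round(1), "ctr", cv2.minEnclosingCircle(np.stack([r[g],u[g]],1).astype(np.float32)))
if __name__=="__main__":
    import sys
    lever(dict(np.load("wrist.npz")) if len(sys.argv)>1 else ctrl.get_image("wrist"))
E
python3 wr.py f
```

```text
panel n [-0.423  0.005  0.906] h at G-foot -1.9
bar size [89.5 15.7] h 55.9 n 2119 axis(r,u) [ 0.8 -0.4] sel 1.359
bar size [89.5 15.7] h 55.9 n 2119 axis(r,u) [ 7.7 28.8] sel 4.5
green [ 611.1 -132.9  108. ] h 22.2 ctr ((153.85760498046875, -12.222831726074219), 22.532758712768555)
```

>>> {"fn": "apply_moves", "kwargs": {"increments": [{"gripper":100,"delta_pos":[2.2,0.04,0],"dr":[0,0,0]},{"gripper":100,"delta_pos":[2.2,0.04,0],"dr":[0,0,0]},{"gripper":100,"delta_pos":[2.2,0.0,0],"dr":[0,0,0]},{"gripper":100,"delta_pos":[2.2,0.0,0],"dr":[0,0,0]},{"gripper":100,"delta_pos":[2.0,0,0],"dr":[0,0,0]}]}}

```text
t: 3.07
ee_pos: [617.5, 17.6, 118.6]
orientation: [-2.48, 0.172, 1.579]
ft_force: [0.7, -0.8, 0.2]
width: 87.8
```

```bash
python3 -c "
from mv import *
plan(G-11*N,rot(1.35),5)"
```

```text
now [617.5  17.6 118.6] dist 2.8 rot/row [ 0.    -0.     0.002]
[-0.01, 0.05, -0.01] [-0.01, 0.05, -0.01] [-0.01, 0.05, -0.01] [-0.01, 0.05, -0.01] [-0.01, 0.05, -0.01]
3.0667 F [ 0.7 -0.8  0.2] Mx [-0.01  0.35  0.03] w 87.8 q [0.01 0.45 2.01 0.02 0.24 1.79]
```

>>> {"fn": "apply_moves", "kwargs": {"increments": [{"gripper":100,"delta_pos":[0,0.17,0],"dr":[0,0,0.005]},{"gripper":100,"delta_pos":[0,0.16,0],"dr":[0,0,0.005]},{"gripper":0,"delta_pos":[0,0,0],"dr":[0,0,0]},{"gripper":0,"delta_pos":[0,0,0],"dr":[0,0,0]},{"gripper":0,"delta_pos":[0,0,0],"dr":[0,0,0]}]}}

```text
t: 3.48
ee_pos: [617.1, 14.2, 121.0]
orientation: [-2.485, 0.185, 1.579]
ft_force: [0.2, 0.7, -0.0]
width: 71.1
```

>>> {"fn": "apply_moves", "kwargs": {"increments": [{"gripper":0,"delta_pos":[0,0,0],"dr":[0,0,0]},{"gripper":0,"delta_pos":[0,0,0],"dr":[0,0,0]},{"gripper":0,"delta_pos":[0,0,0],"dr":[0,0,0]},{"gripper":0,"delta_pos":[0,0,0],"dr":[0,0,0]},{"gripper":0,"delta_pos":[0,0,0],"dr":[0,0,0]}]}}

```text
t: 3.9
ee_pos: [616.9, 14.1, 119.6]
orientation: [-2.483, 0.186, 1.581]
ft_force: [0.1, 0.2, 0.3]
width: 38.2
```

>>> {"fn": "apply_moves", "kwargs": {"increments": [{"gripper":0,"delta_pos":[0,0,0],"dr":[0,0,0]},{"gripper":0,"delta_pos":[0,0,0],"dr":[0,0,0]},{"gripper":0,"delta_pos":[0,0,0],"dr":[0,0,0]},{"gripper":0,"delta_pos":[0,0,0],"dr":[0,0,0]},{"gripper":0,"delta_pos":[0,0,0],"dr":[0,0,0]}]}}

```text
t: 4.32
ee_pos: [616.5, 12.8, 119.3]
orientation: [-2.482, 0.188, 1.582]
ft_force: [-1.0, -10.5, 1.0]
width: 16.0
```

```bash
python3 -c "
from mv import *
plan(G-11*N,rot(1.35),5)"
```

```text
now [616.5  12.8 119.3] dist 2.2 rot/row [-0. -0. -0.]
[0.01, -0.04, 0.00] [0.01, -0.04, 0.00] [0.01, -0.04, 0.00] [0.01, -0.04, 0.00] [0.01, -0.04, 0.00]
4.3167 F [ -1.  -10.5   1. ] Mx [-1.6   0.5  -0.75] w 16.0 q [ 0.    0.45  2.01 -0.02  0.24  1.83]
```

>>> {"fn": "apply_moves", "kwargs": {"increments": [{"gripper":0,"delta_pos":[0,0.15,0],"dr":[0,0,0]},{"gripper":0,"delta_pos":[0,0,0],"dr":[0,0,0]},{"gripper":0,"delta_pos":[0,0,0],"dr":[-0.06,0,0]},{"gripper":0,"delta_pos":[0,0,0],"dr":[-0.07,0,0]},{"gripper":0,"delta_pos":[0,0,0],"dr":[-0.07,0,0]}]}}

```text
t: 4.73
ee_pos: [616.5, 12.8, 119.3]
orientation: [-2.632, 0.025, 1.677]
ft_force: [0.6, 1.6, 0.3]
width: 16.1
```

```bash
cat > st.py <<'E'
from mv import *
o=ctrl.get_obs(); M=R.from_rotvec(o["orientation"]).as_matrix(); b=-M[:,2]
print(o["t"],"sel(tool)",round(1.125+np.arctan2(b@RT,b@UP),3),"tilt err",np.degrees(np.arccos(-M[:,0]@N)).round(2),"F tool",(M.T@o["ft_force"]).round(1),"M tool",(M.T@o["moment"]).round(2),"TCP-axis (r,u,n)",((o["ee_pos"]-G)@np.stack([RT,UP,N],1)).round(1),"w",round(o["width"],1),"q",o["qpos"].round(2))
E
python3 st.py
```

```text
4.7333 sel(tool) 1.147 tilt err 0.07 F tool [-0.  -1.7 -0.7] M tool [ 0.06 -0.41 -0.17] TCP-axis (r,u,n) [  2.1  -0.3 -10.5] w 16.1 q [ 0.    0.45  2.01 -0.02  0.24  1.62]
```

>>> {"fn": "apply_moves", "kwargs": {"increments": [{"gripper":0,"delta_pos":[0,0,0],"dr":[-0.1,0,0]},{"gripper":0,"delta_pos":[0,0,0],"dr":[-0.1,0,0]},{"gripper":0,"delta_pos":[0,0,0],"dr":[-0.1,0,0]},{"gripper":0,"delta_pos":[0,0,0],"dr":[-0.1,0,0]},{"gripper":0,"delta_pos":[0,0,0],"dr":[-0.1,0,0]}]}}

```text
t: 5.15
ee_pos: [616.4, 13.4, 119.2]
orientation: [2.291, 0.352, -1.461]
ft_force: [-0.3, 5.4, 0.3]
width: 15.8
```

```bash
python3 st.py
```

```text
5.15 sel(tool) 0.645 tilt err 0.05 F tool [-0.4 -4.8 -2.3] M tool [ 0.03 -0.05 -0.95] TCP-axis (r,u,n) [  1.5  -0.5 -10.5] w 15.8 q [ 0.    0.45  2.01 -0.02  0.24  1.12]
```

>>> {"fn": "apply_moves", "kwargs": {"increments": [{"gripper":0,"delta_pos":[0,-0.05,0],"dr":[-0.1,0,0]},{"gripper":0,"delta_pos":[0,0,0],"dr":[-0.1,0,0]},{"gripper":0,"delta_pos":[0,0,0],"dr":[-0.1,0,0]},{"gripper":0,"delta_pos":[0,0,0],"dr":[-0.1,0,0]},{"gripper":0,"delta_pos":[0,0,0],"dr":[-0.1,0,0]}]}}

```text
t: 5.57
ee_pos: [616.0, 13.8, 119.1]
orientation: [1.887, 0.637, -1.205]
ft_force: [-0.8, 5.2, 0.9]
width: 16.1
```

>>> {"fn": "apply_moves", "kwargs": {"increments": [{"gripper":0,"delta_pos":[0,0,0],"dr":[-0.07,0,0]},{"gripper":0,"delta_pos":[0,0,0],"dr":[-0.05,0,0]},{"gripper":0,"delta_pos":[0,0,0],"dr":[-0.03,0,0]},{"gripper":0,"delta_pos":[0,0,0],"dr":[-0.03,0,0]},{"gripper":0,"delta_pos":[0,0,0],"dr":[0,0,0]}]}}

```text
t: 5.98
ee_pos: [615.8, 13.9, 119.0]
orientation: [1.74, 0.719, -1.111]
ft_force: [-1.1, 5.7, 1.4]
width: 16.1
```

```bash
python3 st.py
```

```text
5.9833 sel(tool) -0.031 tilt err 0.01 F tool [-1.7 -2.7 -5.1] M tool [ 0.21  0.44 -0.76] TCP-axis (r,u,n) [  1.   -1.1 -10.5] w 16.1 q [ 0.01  0.45  2.01 -0.02  0.24  0.44]
```

>>> {"fn": "apply_moves", "kwargs": {"increments": [{"gripper":0,"delta_pos":[0,0,0],"dr":[-0.03,0,0]},{"gripper":0,"delta_pos":[0,0,0],"dr":[-0.03,0,0]},{"gripper":0,"delta_pos":[0,0,0],"dr":[0,0,0]},{"gripper":0,"delta_pos":[0,0,0],"dr":[0,0,0]},{"gripper":0,"delta_pos":[0,0,0],"dr":[0,0,0]}]}}

```text
t: 6.4
ee_pos: [615.8, 13.7, 118.9]
orientation: [1.693, 0.744, -1.081]
ft_force: [-2.3, 5.7, -0.4]
width: 16.4
```

```bash
python3 st.py
python3 - <<'E'
from wr import *
d=ctrl.get_image("wrist"); np.savez("wrist2",**d); save("wrist2",d["img"])
d=ctrl.get_image("scene"); save("scene2",cv2.resize(d["img"][150:300,180:380],None,fx=4,fy=4))
E
```

```text
6.4 sel(tool) -0.088 tilt err 0.01 F tool [-0.6 -4.1 -4.6] M tool [ 0.73  0.48 -0.78] TCP-axis (r,u,n) [  1.2  -1.2 -10.5] w 16.4 q [ 0.01  0.45  2.01 -0.02  0.24  0.38]
```

View pics/wrist2.png

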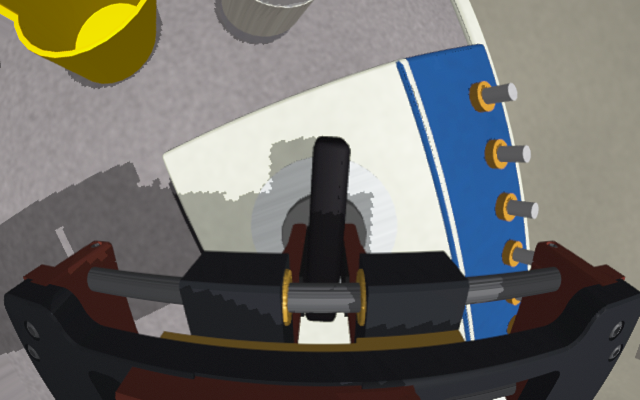

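The wrist picture shows the bar (330,140 to 320,310) held between the pads and pointing to the +y side. The moment about the axis jumped from 0.2 to 0.73 N·m and the jaws widened slightly, so the lever is on its end stop. Now I'll turn it clockwise 1.44 rad (tool angle −0.088 to about 1.35).

>>> {"fn": "apply_moves", "kwargs": {"increments": [{"gripper":0,"delta_pos":[0,0,0],"dr":[0.1,0,0]},{"gripper":0,"delta_pos":[0,0,0],"dr":[0.1,0,0]},{"gripper":0,"delta_pos":[0,0,0],"dr":[0.1,0,0]},{"gripper":0,"delta_pos":[0,0,0],"dr":[0.1,0,0]},{"gripper":0,"delta_pos":[0,0,0],"dr":[0.1,0,0]}]}}

```text
t: 6.92
ee_pos: [616.0, 13.4, 119.0]
orientation: [2.108, 0.492, -1.346]
ft_force: [-1.2, 1.9, 0.1]
width: 16.0
```

>>> {"fn": "apply_moves", "kwargs": {"increments": [{"gripper":0,"delta_pos":[0,0,0],"dr":[0.1,0,0]},{"gripper":0,"delta_pos":[0,0,0],"dr":[0.1,0,0]},{"gripper":0,"delta_pos":[0,0,0],"dr":[0.1,0,0]},{"gripper":0,"delta_pos":[0,0,0],"dr":[0.1,0,0]},{"gripper":0,"delta_pos":[0,0,0],"dr":[0.1,0,0]}]}}

```text
t: 7.33
ee_pos: [616.1, 13.1, 119.1]
orientation: [2.498, 0.161, -1.593]
ft_force: [-1.0, -0.8, -0.0]
width: 16.4
```

```bash
python3 st.py
```

```text
7.3333 sel(tool) 0.915 tilt err 0.07 F tool [-0.4  0.6  1.1] M tool [-0.23 -0.58 -0.05] TCP-axis (r,u,n) [  1.8  -0.8 -10.5] w 16.4 q [ 0.    0.45  2.01 -0.02  0.24  1.39]
```

>>> {"fn": "apply_moves", "kwargs": {"increments": [{"gripper":0,"delta_pos":[0,0,0],"dr":[0.1,0,0]},{"gripper":0,"delta_pos":[0,0,0],"dr":[0.1,0,0]},{"gripper":0,"delta_pos":[0,0,0],"dr":[0.1,0,0]},{"gripper":0,"delta_pos":[0,0,0],"dr":[0.08,0,0]},{"gripper":0,"delta_pos":[0,0,0],"dr":[0.06,0,0]}]}}

```text
t: 7.75
ee_pos: [616.1, 12.7, 119.1]
orientation: [-2.479, 0.19, 1.58]
ft_force: [-0.8, -0.7, -0.3]
width: 15.7
```

>>> {"fn": "apply_moves", "kwargs": {"increments": [{"gripper":0,"delta_pos":[0,0,0],"dr":[0,0,0]},{"gripper":0,"delta_pos":[0,0,0],"dr":[0,0,0]},{"gripper":0,"delta_pos":[0,0,0],"dr":[0,0,0]},{"gripper":100,"delta_pos":[0,0,0],"dr":[0,0,0]},{"gripper":100,"delta_pos":[0,0,0],"dr":[0,0,0]}]}}

```text
t: 8.17
ee_pos: [616.7, 13.3, 119.5]
orientation: [-2.484, 0.185, 1.581]
ft_force: [-0.1, 0.5, 0.4]
width: 25.7
```

>>> {"fn": "apply_moves", "kwargs": {"increments": [{"gripper":100,"delta_pos":[0,0,0],"dr":[0,0,0]},{"gripper":100,"delta_pos":[0,0,0],"dr":[0,0,0]},{"gripper":100,"delta_pos":[0,0,0],"dr":[0,0,0]},{"gripper":100,"delta_pos":[0,0,0],"dr":[0,0,0]},{"gripper":100,"delta_pos":[0,0,0],"dr":[0,0,0]}]}}

```text
t: 8.58
ee_pos: [616.4, 13.2, 119.3]
orientation: [-2.483, 0.185, 1.581]
ft_force: [0.0, 0.4, 0.5]
width: 58.8
```

```bash
python3 st.py; python3 wr.py
```

```text
8.5833 sel(tool) 1.35 tilt err 0.09 F tool [-0.4 -0.4 -0.1] M tool [ 0.03 -0.34  0.04] TCP-axis (r,u,n) [  1.7  -0.5 -10.5] w 58.8 q [ 0.    0.45  2.01 -0.02  0.24  1.82]
panel n [-0.424  0.005  0.906] h at G-foot -1.9
bar size [75.3 70.5] h 55.9 n 6231 axis(r,u) [-6.8  4.1] sel 2.062
bar size [75.3 70.5] h 55.9 n 6231 axis(r,u) [17.4 21.8] sel 5.203
green [ 612.3 -130.6  107.9] h 22.1 ctr ((152.9555206298828, -12.947256088256836), 22.846498489379883)
```

>>> {"fn": "apply_moves", "kwargs": {"increments": [{"gripper":100,"delta_pos":[-2.4,0,0],"dr":[0,0,0]},{"gripper":100,"delta_pos":[-2.4,0,0],"dr":[0,0,0]},{"gripper":100,"delta_pos":[-2.4,0,0],"dr":[0,0,0]},{"gripper":100,"delta_pos":[-2.4,0,0],"dr":[0,0,0]},{"gripper":100,"delta_pos":[-2.4,0,0],"dr":[0,0,0]}]}}

```text
t: 9.05
ee_pos: [564.9, 13.4, 228.9]
orientation: [-2.483, 0.186, 1.582]
ft_force: [0.3, -0.5, 0.2]
width: 87.9
```

```bash
python3 st.py; python3 wr.py
python3 - <<'E'
from wr import *
d=ctrl.get_image("wrist"); save("wrist3",d["img"]); P=wcloud(d); H=cv2.cvtColor(d["img"],cv2.COLOR_RGB2HSV).astype(int)
h=(P-G)@N+40; g=(H[...,0]>45)&(H[...,0]<85)&(H[...,1]>100)&(h>5)&(h<40)
for lo in(5,19,20.5,21.5): k=g&(h>lo); print(lo,k.sum(),P[k].mean(0).round(1),((P[k]-G)@np.stack([RT,UP,N],1)).mean(0).round(1),np.ptp((P[k]-G)@np.stack([RT,UP,N],1),axis=0).round(1))
E
```

```text
9.05 sel(tool) 1.35 tilt err 0.07 F tool [-0.1  0.4 -0.5] M tool [ 0.01 -0.34  0.06] TCP-axis (r,u,n) [  1.7  -0.9 110.6] w 87.9 q [ 0.01  0.19  2.05 -0.01  0.46  1.82]
panel n [-0.423  0.005  0.906] h at G-foot -1.9
bar size [88.5 14.5] h 55.9 n 1852 axis(r,u) [1.4 0.1] sel 1.356
bar size [88.5 14.5] h 55.9 n 1852 axis(r,u) [ 8.2 29.3] sel 4.497
green [ 611.  -132.9  107.8] h 22.1 ctr ((153.31304931640625, -12.217211723327637), 22.295644760131836)
5 1086 [ 611.1 -133.4  107.6] [148.3  -9.6 -19.2] [43.3 42.2 15.8]
19 908 [ 609.7 -134.7  108.5] [149.6 -10.4 -17.8] [37.2 36.8  5.6]
20.5 864 [ 609.4 -135.1  108.5] [150.  -10.8 -17.7] [37.2 36.3  4.1]
21.5 758 [ 609.3 -135.3  108.6] [150.2 -10.8 -17.5] [35.6 35.7  3.2]
```

View pics/wrist3.png

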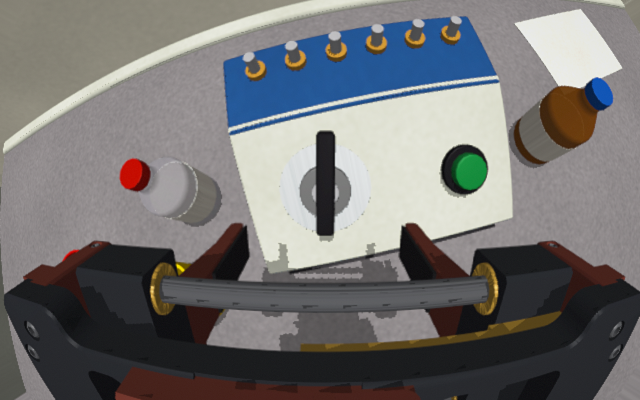

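The picture shows the lever at (326,185), unchanged in the 1.35 detent (measured 1.356). The green button top is at (470,170), which works out to (609.5, −135, 108.5) with a diameter of about 37 mm.

```bash
python3 -c "
from mv import *
plan(np.array([609.5,-135,108.5])+50*N,rot(1.35),10)"
```

```text
now [566.3  13.5 231.5] dist 168.9 rot/row [-0.    -0.001  0.   ]
[0.80, 1.47, -0.21] [0.80, 1.47, -0.21] [0.80, 1.47, -0.21] [0.80, 1.47, -0.21] [0.80, 1.47, -0.21]
[0.80, 1.47, -0.21] [0.80, 1.47, -0.21] [0.80, 1.47, -0.21] [0.80, 1.47, -0.21] [0.80, 1.47, -0.21]
9.15 F [-0.2  0.1  0.2] Mx [0.05 0.34 0.01] w 87.9 q [ 0.01  0.19  2.05 -0.01  0.46  1.82]
```

>>> {"fn": "apply_moves", "kwargs": {"increments": [{"gripper":0,"delta_pos":[0.6,1.47,-0.21],"dr":[0,0,0]},{"gripper":0,"delta_pos":[0.6,1.47,-0.21],"dr":[0,0,0]},{"gripper":0,"delta_pos":[0.6,1.47,-0.21],"dr":[0,0,0]},{"gripper":0,"delta_pos":[0.6,1.47,-0.21],"dr":[0,0,0]},{"gripper":0,"delta_pos":[0.6,1.47,-0.21],"dr":[0,0,0]}]}}

```text
t: 9.57
ee_pos: [572.3, -61.3, 197.0]
orientation: [-2.483, 0.186, 1.582]
ft_force: [0.5, 1.0, 0.4]
width: 58.0
```

>>> {"fn": "apply_moves", "kwargs": {"increments": [{"gripper":0,"delta_pos":[1.0,1.47,-0.21],"dr":[0,0,0]},{"gripper":0,"delta_pos":[1.0,1.47,-0.21],"dr":[0,0,0]},{"gripper":0,"delta_pos":[1.0,1.47,-0.21],"dr":[0,0,0]},{"gripper":0,"delta_pos":[1.0,1.47,-0.21],"dr":[0,0,0]},{"gripper":0,"delta_pos":[1.0,1.47,-0.21],"dr":[0,0,0]}]}}

```text
t: 9.98
ee_pos: [587.4, -135.6, 148.8]
orientation: [-2.482, 0.186, 1.583]
ft_force: [1.1, 0.6, -1.2]
width: 24.8
```

>>> {"fn": "apply_moves", "kwargs": {"increments": [{"gripper":0,"delta_pos":[0,0,0],"dr":[0,0,0]},{"gripper":0,"delta_pos":[0,0,0],"dr":[0,0,0]},{"gripper":0,"delta_pos":[0,0,0],"dr":[0,0,0]},{"gripper":0,"delta_pos":[0,0,0],"dr":[0,0,0]},{"gripper":0,"delta_pos":[0,0,0],"dr":[0,0,0]}]}}

```text
t: 10.4
ee_pos: [587.6, -134.0, 150.9]
orientation: [-2.484, 0.185, 1.581]
ft_force: [1.0, -0.5, -0.1]
width: 0.7
```

```bash
python3 -c "
from mv import *
plan(np.array([609.5,-135,108.5])+13*N,rot(1.35),5)"; python3 st.py
```

```text
now [ 587.6 -134.   150.9] dist 34.7 rot/row [ 0. -0. -0.]
[0.69, 0.01, -0.04] [0.69, 0.01, -0.04] [0.69, 0.01, -0.04] [0.69, 0.01, -0.04] [0.69, 0.01, -0.04]
10.4 F [ 1.  -0.5 -0.1] Mx [-0.02  0.3  -0.03] w 0.7 q [-0.31  0.38  2.02  0.38  0.34  1.16]
10.4 sel(tool) 1.349 tilt err 0.11 F tool [ 0.5  0.3 -1. ] M tool [ 0.02 -0.29  0.1 ] TCP-axis (r,u,n) [149.  -12.6  30. ] w 0.7 q [-0.31  0.38  2.02  0.38  0.34  1.16]
```

>>> {"fn": "apply_moves", "kwargs": {"increments": [{"gripper":0,"delta_pos":[0.7,0.0,-0.04],"dr":[0,0,0]},{"gripper":0,"delta_pos":[0.7,0.0,-0.04],"dr":[0,0,0]},{"gripper":0,"delta_pos":[0.7,0.0,-0.04],"dr":[0,0,0]},{"gripper":0,"delta_pos":[0.7,0.0,-0.04],"dr":[0,0,0]},{"gripper":0,"delta_pos":[0.6,0.0,-0.04],"dr":[0,0,0]}]}}

```text
t: 10.82
ee_pos: [603.9, -135.1, 119.4]
orientation: [-2.483, 0.185, 1.582]
ft_force: [0.4, 0.5, 0.0]
width: 0.3
```

>>> {"fn": "apply_moves", "kwargs": {"increments": [{"gripper":0,"delta_pos":[0.2,0,0],"dr":[0,0,0]},{"gripper":0,"delta_pos":[0.2,0,0],"dr":[0,0,0]},{"gripper":0,"delta_pos":[0.2,0,0],"dr":[0,0,0]},{"gripper":0,"delta_pos":[0.2,0,0],"dr":[0,0,0]},{"gripper":0,"delta_pos":[0,0,0],"dr":[0,0,0]}]}}

```text
t: 11.23
ee_pos: [606.7, -135.2, 112.9]
orientation: [-2.482, 0.185, 1.582]
ft_force: [-3.5, -0.3, 2.5]
width: 0.6
```

```bash
python3 st.py
```

```text
11.2333 sel(tool) 1.35 tilt err 0.05 F tool [-3.8  0.8  2. ] M tool [ 0.01 -0.65  0.09] TCP-axis (r,u,n) [150.1 -11.3 -12.5] w 0.6 q [-0.3   0.47  2.    0.45  0.28  1.09]
```

>>> {"fn": "apply_moves", "kwargs": {"increments": [{"gripper":0,"delta_pos":[0.15,0,0],"dr":[0,0,0]},{"gripper":0,"delta_pos":[0.15,0,0],"dr":[0,0,0]},{"gripper":0,"delta_pos":[0.15,0,0],"dr":[0,0,0]},{"gripper":0,"delta_pos":[0.1,0,0],"dr":[0,0,0]},{"gripper":0,"delta_pos":[0,0,0],"dr":[0,0,0]}]}}

```text
t: 11.65
ee_pos: [608.7, -135.2, 109.0]
orientation: [-2.483, 0.185, 1.581]
ft_force: [-13.7, 1.0, 16.7]
width: 0.1
```

```bash
python3 st.py
```

```text
11.65 sel(tool) 1.35 tilt err 0.07 F tool [-20.9   0.3   5.4] M tool [ 0.01 -1.36  0.21] TCP-axis (r,u,n) [150.1 -11.2 -16.8] w 0.1 q [-0.3   0.48  1.99  0.46  0.27  1.08]
```

The force went from 3.8 N (about 3.8 mm in, from the spring figures) to 21 N after another 4.3 mm. That makes about 8 mm, so the button is at its stop. Retracting now.

>>> {"fn": "apply_moves", "kwargs": {"increments": [{"gripper":0,"delta_pos":[-0.5,0,0],"dr":[0,0,0]},{"gripper":0,"delta_pos":[-1.0,0,0],"dr":[0,0,0]},{"gripper":0,"delta_pos":[-2.0,0,0],"dr":[0,0,0]},{"gripper":0,"delta_pos":[-3.0,0,0],"dr":[0,0,0]},{"gripper":0,"delta_pos":[-3.0,0,0],"dr":[0,0,0]}]}}

```text
t: 12.07
ee_pos: [568.9, -135.2, 195.0]
orientation: [-2.483, 0.186, 1.582]
ft_force: [-0.1, -0.6, 1.0]
width: 0.8
```

>>> {"fn": "apply_moves", "kwargs": {"increments": [{"gripper":0,"delta_pos":[-2.0,0,0],"dr":[0,0,0]},{"gripper":0,"delta_pos":[-1.0,0,0],"dr":[0,0,0]},{"gripper":0,"delta_pos":[0,0,0],"dr":[0,0,0]},{"gripper":0,"delta_pos":[0,0,0],"dr":[0,0,0]},{"gripper":0,"delta_pos":[0,0,0],"dr":[0,0,0]}]}}

```text
t: 12.48
ee_pos: [556.5, -134.9, 220.5]
orientation: [-2.482, 0.186, 1.582]
ft_force: [-0.3, -1.1, 0.2]
width: 0.5
```

```bash
python3 st.py
python3 - <<'E'
from wr import *
d=ctrl.get_image("wrist"); save("wrist4",d["img"]); lever(d)
t=ctrl.get_image("top"); P=cloud(t)
for nm,(u0,u1,v0,v1) in dict(amber=(412,455,135,175),clear=(240,272,135,172),tub=(227,270,178,218)).items():
    q=P[v0:v1,u0:u1].reshape(-1,3); q=q[(q[:,2]>15)&(q[:,2]<200)]; print(nm,q.min(0).round(),q.max(0).round())
E
```

```text
12.4833 sel(tool) 1.35 tilt err 0.03 F tool [-0.3  1.1 -0.1] M tool [ 0.   -0.35  0.1 ] TCP-axis (r,u,n) [150.  -11.5 106.3] w 0.5 q [-0.33  0.22  2.04  0.29  0.49  1.24]
panel n [-0.423  0.005  0.906] h at G-foot -2.0
bar size [88.6 15.8] h 55.5 n 1554 axis(r,u) [2.5 0.3] sel 1.349
bar size [88.6 15.8] h 55.5 n 1554 axis(r,u) [ 9.1 29.5] sel 4.49
green [ 610.3 -136.3  108.4] h 22.2 ctr ((150.44140625, -12.860796928405762), 21.025461196899414)
amber [ 608. -347.   16.] [ 687. -268.  174.]
clear [635. 163.  15.] [704. 233. 165.]
tub [490. 171.  16.] [586. 267. 107.]
```

View pics/wrist4.png

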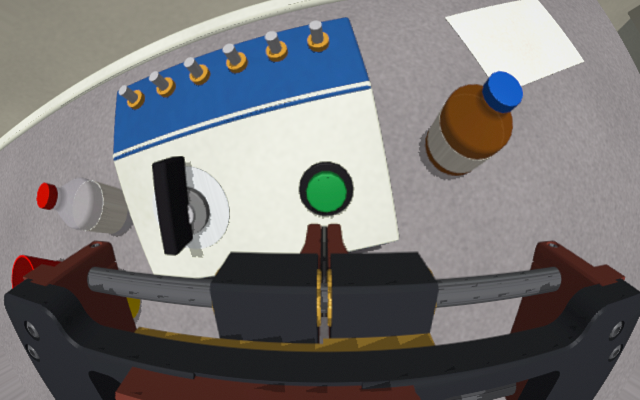

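The picture shows the lever at (172,205) still in its 1.35 detent, the button at (326,190) back out, and the gripper clear of everything. The bottles and tub have not moved. Handing in.

```bash
python3 -c "
from workcell import ctrl
print(ctrl.close_job())"
```

```text
the job is handed in; nothing more can be done
None
```

The job is done as asked and handed in at about 12.6 s, well inside the 61 s limit.

- **Lever:** I gripped it on its axis and turned it anticlockwise. At the end stop the moment about the axis jumped from 0.2 to 0.73 N·m. I then turned it clockwise to the third click and let go. The wrist camera read 1.356 rad after release and 1.349 rad at the end, against 1.35.
- **Button:** I then pressed it once with the closed fingertips, until the force reached 21 N after about 8 mm of travel. After I retracted, its top stood at the same height as before (22.2 mm measured both times).
- **Bystanders:** The bottles and the tub are within 2 mm of where they started, which is measurement noise. The gripper is clear of everything, with about 1 N on the wrist, the same as in free air.

**Disagreements:** The scene camera placed the lever axis about 5 mm further back than the top camera. I used the average of the two, and the wrist camera agreed with it to about 1 mm. It also put the panel surface 2 mm lower than planned, which did not matter. One lever reading, taken right after release, was spoiled by the fingers being in view; I repeated it after backing off.

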